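# Flick the plating turntable and brake it on its mark

## Robot

A 6-joint arm with a two-finger parallel gripper is mounted at the origin on a cart in front of the work surface, level with it; the furniture and walls round the work are solid. World frame = base frame: x ahead of the robot, y to its left, z up, the work surface at z = 0. Lengths are in m, angles in degrees, forces in N, time in s.
With the tool pointing down it reaches from about 0.25 to 0.725 m from the base axis. Payload 9.7 kg.
Tool frame: the origin (TCP) lies at the very end of the fingers, on their centre line; the grasp point (between the pads) lies 19 mm behind it; z points along the fingers, y is the line along which they close (so a half turn about z gives the same grasp; the last joint's range is limited). The gripper opens to 85 mm and grips with 20 to 120 N. Pads are 22 mm wide; open, the fingers measure 114 mm over their backs; the gripper's body (76 mm by 85 mm) begins 54 mm behind the grasp point. The pads swing forward as they close: fully open they stand 13 mm farther back than shut.
Start: joints at [-76.547, 4.979, 10.078, 95.1, 0, 90], TCP at [0.128, -0.535, 0.231] pointing down, gripper open.
Joint ranges: [-179.16, 179.16], [-48.56, 103.87], [-65.8, 70.77], [-126.05, 130.52], [-82.76, 87.17], [-180, 180]. Speed limits (degrees/s): [127.2, 127.2, 147.25, 180, 180, 180].

## Interface

Orientations are given as a 3x3 rotation matrix whose columns are the frame's x, y, z axes.
In Python, from cell import ctrl, cams, order gives the robot as it stands. The module is installed in compiled form; this text tells all that it offers.
- The arm moves only by the tool arm_command, never from a script. Its argument "motion" is a list of rows, each a list of 3 entries, a list of its own where there are three numbers: the shift along the world's x, y, z normalised to -1 to 1, where 1 is 0.2 m, then the turn, a rotation vector about the world's x, y, z normalised to -1 to 1, where 1 is pi rad, then the opening, from 0 (shut) to 1 (fully open). A call has 1 to 20 rows; each row is the pose to reach, as a shift and turn from the pose commanded when the call began, turning the shorter way round; what a row does not reach only later rows make up. A row lasts 1/10 s, in which the tool goes at most 50 mm and 8.59 degrees, less where a joint would pass 70% of its speed; a pose out of reach is approached as far as the arm can. A call with a number of a shift or a turn outside -1 to 1 is refused whole. A call with a gripper value outside its range is refused whole. The fingers move at their own pace and stop on an object; the grip force is fixed at half the most. Time passes only in rows, so rows that repeat a pose let the fingers close. It gives the time, the measured TCP pose, the force, the opening and the grip force at its end, in the units of the state.
- ctrl.get_obs(): the state, without advancing time (a new reading comes with each control period).
- cams.grab_frame(name): name is "scene" or "top"; returns (picture, depth): 480x640x3 uint8, red, green, blue; 480x640 float32, m along the optical axis (not along the pixel's ray), 0 where there is no reading.
- cams.camera_params(name): a dict with "fx", "fy", "cx", "cy" (pixels), "distortion" ([k1, k2, p1, p2, k3] as OpenCV has them; the pictures are not rectified), "extrinsics" (4x4, takes a point from camera to world coordinates). Camera axes: x right, y down, z forward; pixel columns grow to the right and rows downward; lengths in m; the calibration is good to about 2 mm. A picture is of the moment at which its call begins. camera_params takes no time and is no camera call.
- order.hand_in(): hands the job in; it is judged then, once.
The state is a dict: "time": time; "joints": joint angles; "joint_vel": joint speeds; "effort": joint torques, N m; "tcp_pos": TCP position; "tcp_rot": TCP orientation; "contact_force": force on the tool from outside, world axes, zero at the start; "torque": the same for the moment, N m; "finger_gap": finger opening in m; "grip_force": force on a finger pad.
Only numpy, scipy, OpenCV 4.12 (cv2) and the standard library are available. Lean on these libraries where they do the work, as an engineer would, in place of code of your own. Each camera call takes 0.05 s, during which the arm holds its last target. There are 200 camera calls.

## Task

Check that the plating turntable runs free and park it: push its upright peg with a fingertip to flick the disc spinning anticlockwise (as its arrows show), and let it spin on by itself, untouched, for at least three seconds. Before it runs down, brake it by pressing a fingertip on the black rubber track so that it stops with the red band at the pointer, the pointer's tip within the band's width, then lift the finger clear and leave it there. Grasp nothing, press no harder than needed, and leave the dish on the disc and everything else on the bench untouched.

Things in the scene. Friction and masses are not known exactly. Their poses are not given: they have to be found in the camera images.
- disc (a joint): angle of the turntable's disc about its vertical axis, rad, without stops (it counts on past a full turn); grows anticlockwise seen from above; at 0 and every whole turn (6.283) the middle of the red band stands at the pointer. The steel disc weighs 4 kg and runs on a free bearing: left alone, its speed w falls by about w/12 + 0.046 rad/s each second, so from 2.5 rad/s it runs for about 20 s; pressed with 5 N or more by a fingertip on its track it stops in 0.05 to 0.2 s
- turntable: the whole white-based turntable: base 160 mm in diameter, fixed to the bench, carrying the disc; origin on the disc's axis at bench level, x axis pointing away from the pointer
- disc_centre (a point): centre of the disc's top face, on its axis, 52 mm above the bench. Bare metal disc, 240 mm diameter, 12 mm thick
- red_mark (a point): middle of the red band, on the disc's rim at the top face (120 mm from the axis, turning with the disc). The band is 24 mm wide along the rim and covers the outer 24 mm of the top
- pointer_tip (a point): tip of the fixed pointer, 123 mm from the disc's axis, level with the disc's top; its steel bracket stands outside the rim, from 131 to 150 mm from the axis, 30 mm wide, up to 56 mm above the bench. The base is fixed to the bench
- peg_mid (a point): middle of the black upright peg on the disc, 108 mm from the axis, exactly opposite the red band and turning with the disc; peg 12 mm in diameter (foot 18 mm, 5 mm high), 32 mm high, this point 16 mm above the disc's top
- peg: the same peg; origin at the centre of its foot on the disc's top
- brake_track: black rubber ring on the disc's top, concentric with it and turning with it: 58 to 95 mm from the axis, 10 mm high, its top 62 mm above the bench; here a fingertip brakes the disc. It is sprung: it sinks straight down under the finger by up to 8 mm, about 1.2 N for each mm; origin on the axis at the ring's underside
- dish: loose round culture dish with red medium, 90 mm diameter, 15 mm high, in the middle of the disc between four steel pins (8 mm high, 54 mm from the axis at most); origin at the centre of its underside
- beaker: bystander: loose clear beaker, 54 mm diameter, 68 mm high, left of the turntable; origin at its underside
- bottle: bystander: loose small bottle with blue cap, 53 mm diameter, 98 mm high, behind the turntable; origin at its underside
- timer: bystander: loose white bench timer, 64x64x24 mm, behind the turntable; origin at its underside
- marker: bystander: loose marker pen with black cap, 12x138x14 mm, left of the turntable; origin at its underside
- forceps: bystander: loose metal forceps, 15x122x10 mm, right of the turntable; origin at its underside
Mind the look-alikes: they are no part of the job. What is meant by the dish is not green, and is the larger of those in its own colour.

How it is judged:
By the outcome, as a careful person would: the job done as asked, in the order asked, and still so for the second after the job is handed in, with the robot touching nothing.
It also fails if it takes over 67 s, if anything falls off the work surface, if the arm or the gripper's body presses on something with over 40 N, if the wrist force passes 120 N, or if a joint passes its speed limit or range.

## Working session

There is one attempt and no reset: what is moved stays moved. The work goes in short steps, Python scripts to look and compute and a tool call to move; the robot and the scene stay as the last step left them, time stands still between calls to the robot, and variables do not carry over. Pictures are saved under pics/ and viewed, at most 10 in all, crops included, and the job is handed in when it is done.

Besides the shell and the picture viewer there is one more tool, called after "Emit:" as name(argument=value, ...), one argument or row to a line, values as JSON. arm_command: Moves the arm, as the interface text tells. Its arguments: {"type":"object","properties":{"motion":{"type":"array","items":{"type":"array"}}},"required":["motion"]}

```bash
mkdir -p pics
cat > h.py <<'E'
import numpy as np, cv2
from cell import ctrl, cams, order
def ray(name,uv,z):
    p=cams.camera_params(name);K=np.array([[p['fx'],0,p['cx']],[0,p['fy'],p['cy']],[0,0,1]]);E=np.array(p['extrinsics'])
    n=cv2.undistortPoints(np.array(uv,float).reshape(-1,1,2),K,np.array(p['distortion'],float)).reshape(-1,2)
    d=np.c_[n,np.ones(len(n))]@E[:3,:3].T
    return E[:3,3]+d*((z-E[2,3])/d[:,2])[:,None]
def save(name,fn):
    im,d=cams.grab_frame(name);cv2.imwrite('pics/'+fn,im[...,::-1]);np.save('pics/'+fn+'.npy',d);return im,d
E
python3 - <<'E'
from h import *
for n in('top','scene'):
    save(n,n+'0.png');print(np.round(cams.camera_params(n)['extrinsics'],3).tolist())
o=ctrl.get_obs();print(o['time'],o['tcp_pos'],np.round(o['tcp_rot'],3).tolist(),o['finger_gap'],o['contact_force'])
E
```

```text
[[-0.004, -0.988, 0.153, 0.386], [-1.0, 0.005, 0.008, -0.01], [-0.009, -0.153, -0.988, 1.432], [0.0, 0.0, 0.0, 1.0]]
[[-0.787, -0.251, 0.564, 0.142], [-0.617, 0.353, -0.703, 0.596], [-0.022, -0.901, -0.433, 0.455], [0.0, 0.0, 0.0, 1.0]]
0.1 [ 0.12790517 -0.5347197   0.23069789] [[0.973, 0.233, -0.0], [0.233, -0.973, 0.001], [-0.0, -0.001, -1.0]] 0.08529399910307658 [ 0.45568415  0.17943956 -0.78917321]
```

View pics/top0.png

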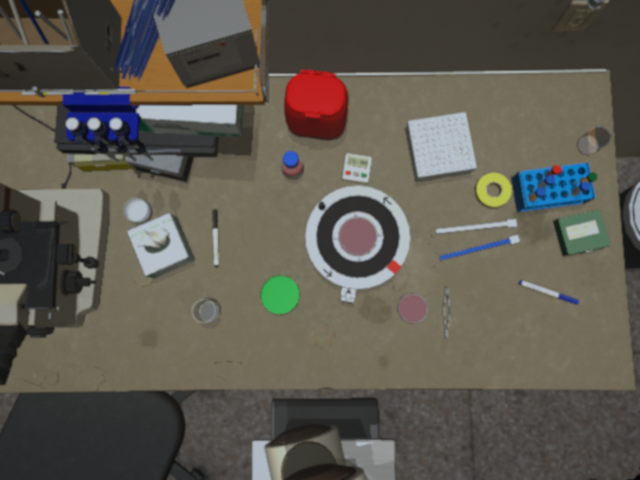

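View pics/scene0.png

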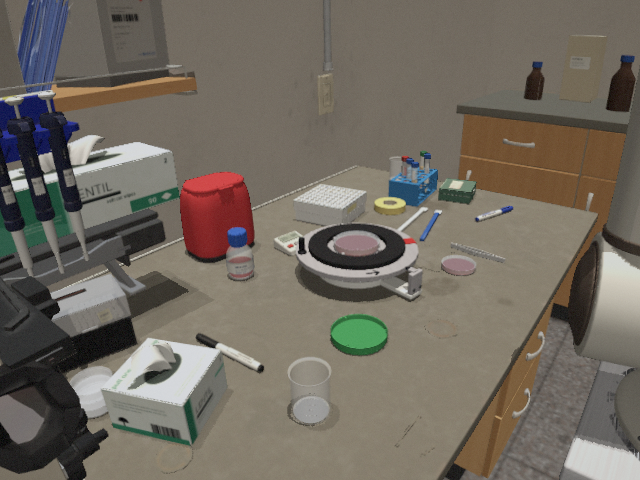

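The top view shows the disc at about (358,237), the red band at (394,267), the peg at (321,206) and the pointer at (348,292). The scene view agrees: the peg is on the far side and the pointer faces the robot.

```bash
cat >> h.py <<'E'
def redmask(im):
    h=cv2.cvtColor(im,cv2.COLOR_RGB2HSV);m=(((h[...,0]<8)|(h[...,0]>172))&(h[...,1]>170)&(h[...,2]>110)).astype(np.uint8)
    return m
E
python3 - <<'E'
from h import *
im=cv2.imread('pics/top0.png')[...,::-1].copy();d=np.load('pics/top0.png.npy')
p=cams.camera_params('top');print(p['fx'],p['cx'],p['cy'],p['distortion'])
# disc from depth: points with z 0.045..0.058
g=np.mgrid[175:305,290:420];v=g[0].ravel();u=g[1].ravel()
E=np.array(p['extrinsics']);K=np.array([[p['fx'],0,p['cx']],[0,p['fy'],p['cy']],[0,0,1]])
n=cv2.undistortPoints(np.c_[u,v].astype(float).reshape(-1,1,2),K,np.array(p['distortion'],float)).reshape(-1,2)
P=(np.c_[n,np.ones(len(n))]*d[v,u][:,None])@E[:3,:3].T+E[:3,3]
# disc outline by depth
m=((P[:,2]>.04)&(P[:,2]<.075)).reshape(130,130).astype(np.uint8)
m=cv2.morphologyEx(m,cv2.MORPH_OPEN,np.ones((9,9)))
c=max(cv2.findContours(m,0,cv2.CHAIN_APPROX_NONE)[0],key=cv2.contourArea).reshape(-1,2)+[290,175]
W=ray('top',c,.052)[:,:2]
def fit(W):
    for _ in range(3):
        A=np.c_[2*W,np.ones(len(W))];s=np.linalg.lstsq(A,(W**2).sum(1),rcond=None)[0];r=np.sqrt(s[2]+s[:2]@s[:2])
        e=np.abs(np.linalg.norm(W-s[:2],axis=1)-r);W=W[e<max(.003,2*e.std())]
    return s[:2],r
C,r=fit(W);print('disc',C,r)
# black ring
hsv=cv2.cvtColor(im,cv2.COLOR_RGB2HSV);b=(hsv[...,2]<60).astype(np.uint8)
cs=[x for x in cv2.findContours(b[175:305,290:420].copy(),0,cv2.CHAIN_APPROX_NONE)[0] if cv2.contourArea(x)>2000]
for x in cs: print('ring',fit(ray('top',x.reshape(-1,2)+[290,175],.062)[:,:2]))
for x in cv2.findContours(b[175:305,290:420].copy(),0,cv2.CHAIN_APPROX_NONE)[0]:
    if 5<cv2.contourArea(x)<200: print('blk',x.mean(0)+[290,175],cv2.contourArea(x))
m=redmask(im);l,k,st,ce=cv2.connectedComponentsWithStats(m)
for i in range(1,l):
    if st[i,4]>20:
        q=ray('top',ce[i],.052)[0];print('red',ce[i],st[i,4],q,np.linalg.norm(q[:2]-C),np.degrees(np.arctan2(*(q[:2]-C)[::-1])))
q=ray('top',[[321,206],[348,289]],.084);q[1]=ray('top',[348,289],.052);print('peg,ptr',q,[ (np.linalg.norm(x[:2]-C),np.degrees(np.arctan2(*(x[:2]-C)[::-1]))) for x in q])
cv2.imwrite('pics/crop.png',cv2.resize(im[170:320,280:430,::-1],(600,600),interpolation=cv2.INTER_CUBIC))
E
```

```text
609.9973497206389 321.6314061781125 238.22856950060665 [0.05831483 0.         0.         0.         0.        ]
disc [ 0.60275466 -0.08028956] 0.11777651129357049
ring (array([ 0.60317909, -0.08009929]), np.float64(0.08999246876676749))
blk [[321.5 206. ]] 10.0
red [315.66818182  94.25909091] 2420 [0.94445711 0.01421596 0.052     ] 0.35453047139761906 15.459984345007634
red [556.45098039 169.29411765] 51 [ 0.75717177 -0.53939353  0.052     ] 0.4843770218762187 -71.4099156056949
red [393.72307692 266.36923077] 65 [ 0.53401901 -0.16192753  0.052     ] 0.10672088420321657 -130.09593448294495
peg,ptr [[ 0.66799604  0.00226515  0.084     ]
 [ 0.48313218 -0.05774257  0.052     ]] [(np.float64(0.10522222494489743), np.float64(51.681369276058945)), (np.float64(0.12172881694027961), np.float64(169.32586005064695))]
```

View pics/crop.png

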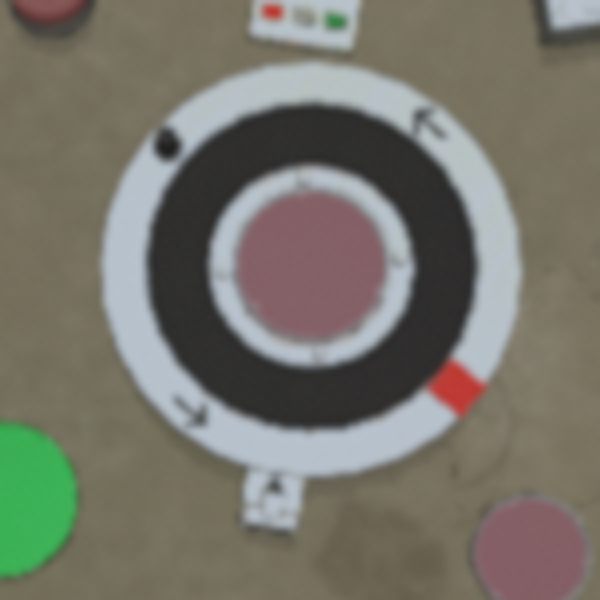

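Positions hold up against the given sizes:
- **Disc:** centre (0.603, -0.080), radius about 0.118.
- **Pointer:** about 170°, 0.122 from the axis.
- **Peg:** about 51°, 0.105 from the axis.

I'll go above the clockwise side of the peg with the fingers shut.

Emit:
arm_command(
  motion=[
    [[0.25,0.22,0],[0,0,0.04],0],
    [[0.5,0.45,0],[0,0,0.08],0],
    [[0.75,0.67,0],[0,0,0.12],0],
    [[1,0.9,0],[0,0,0.15],0],
    [[1,0.9,0],[0,0,0.15],0],
    [[1,0.9,0],[0,0,0.15],0],
    [[1,0.9,0],[0,0,0.15],0],
  ],
)

```text
time: 0.8
tcp_pos: [0.3296, -0.3531, 0.2311]
tcp_rot: [[0.758, 0.652, -0.0], [0.652, -0.758, 0.001], [0.0, -0.0, -1.0]]
contact_force: [-0.3, -1.0, 0.4]
finger_gap: -0.0002
grip_force: 0.0
```

Emit:
arm_command(
  motion=[
    [[0.25,0.22,0],[0,0,0.04],0],
    [[0.5,0.45,0],[0,0,0.08],0],
    [[0.75,0.67,0],[0,0,0.12],0],
    [[1,0.9,0],[0,0,0.147],0],
    [[1,0.9,0],[0,0,0.147],0],
    [[1,0.9,0],[0,0,0.147],0],
    [[1,0.9,0],[0,0,0.147],0],
  ],
)

```text
time: 1.5
tcp_pos: [0.5291, -0.174, 0.2302]
tcp_rot: [[0.39, 0.921, -0.001], [0.921, -0.39, 0.001], [-0.0, -0.002, -1.0]]
contact_force: [-0.6, -0.1, 0.0]
finger_gap: 0.0001
grip_force: 0.0
```

Emit:
arm_command(
  motion=[
    [[0.25,0.24,-0.15],[0,0,0],0],
    [[0.5,0.48,-0.3],[0,0,0],0],
    [[0.75,0.7,-0.5],[0,0,0],0],
    [[0.86,0.82,-0.6],[0,0,0],0],
    [[0.86,0.82,-0.65],[0,0,0],0],
    [[0.86,0.82,-0.65],[0,0,0],0],
    [[0.86,0.82,-0.65],[0,0,0],0],
  ],
)

```text
time: 2.2
tcp_pos: [0.6994, -0.0111, 0.0973]
tcp_rot: [[0.391, 0.92, -0.005], [0.92, -0.391, -0.0], [-0.002, -0.005, -1.0]]
contact_force: [-0.2, 0.2, 0.1]
finger_gap: 0.0001
grip_force: 0.0
```

Run:
```python
from h import *
im,_=save('top','t1.png');im2,_=save('scene','s1.png')
a=cv2.resize(im[130:320,260:450],(400,400));b=cv2.resize(im2[180:320,240:440],(400,280));b=np.vstack([b,np.zeros((120,400,3),np.uint8)])
cv2.imwrite('pics/c1.png',np.hstack([a,b])[...,::-1])
o=ctrl.get_obs();print(o['time'],o['tcp_pos'],o['joints'])
```

```text
2.3 [ 0.69935104 -0.01265839  0.10109349] [-1.02609092e+00  2.53726880e+01  2.03803910e+01  8.50774406e+01
 -2.66540510e-02  1.12118049e+02]
```

View pics/c1.png

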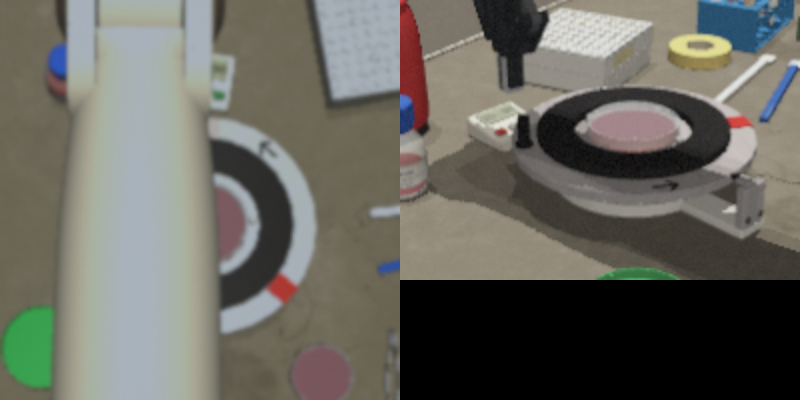

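The scene view shows the shut fingers behind the peg on its clockwise side. The arm hides part of the top view. Next I'll descend and close the gap.

Emit:
arm_command(
  motion=[
    [[0,0,-0.09],[0,0,0],0],
    [[0,0,-0.17],[0,0,0],0],
    [[-0.01,0.01,-0.17],[0,0,0],0],
    [[-0.025,0.015,-0.17],[0,0,0],0],
    [[-0.025,0.015,-0.17],[0,0,0],0],
  ],
)

```text
time: 2.8
tcp_pos: [0.6948, -0.0081, 0.0686]
tcp_rot: [[0.392, 0.92, 0.001], [0.92, -0.392, -0.0], [0.0, 0.001, -1.0]]
contact_force: [0.4, 0.2, 0.2]
finger_gap: 0.0001
grip_force: 0.0
```

Run:
```python
from h import *
im2,_=save('scene','s2.png')
cv2.imwrite('pics/c2.png',cv2.resize(im2[190:280,270:390],(800,600),interpolation=cv2.INTER_CUBIC)[...,::-1])
o=ctrl.get_obs();print(o['time'],o['tcp_pos'],o['contact_force'])
```

```text
2.85 [ 0.6951031  -0.00802738  0.06860184] [-0.19939941 -0.04660388 -0.57254167]
```

View pics/c2.png

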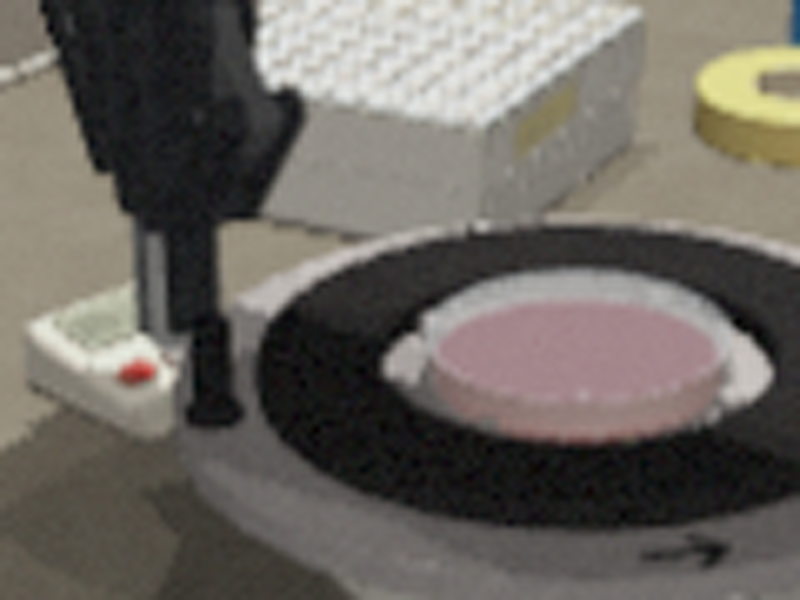

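The finger stands just behind the peg at crop (210,370), with its tip above the disc. Now the flick.

Emit:
arm_command(
  motion=[
    [[-0.014,0.006,0],[0,0,0],0],
    [[-0.028,0.012,0],[0,0,0],0],
    [[-0.046,0.02,0],[0,0,0],0],
    [[-0.069,0.029,0],[0,0,0],0],
    [[-0.1,0.043,0],[0,0,0],0],
    [[-0.147,0.062,0],[0,0,0],0],
    [[-0.212,0.088,0],[0,0,0],0],
    [[-0.3,0.122,0],[0,0,0],0],
    [[-0.405,0.156,0],[0,0,0],0],
    [[-0.41,0.156,0.08],[0,0,0],0],
    [[-0.41,0.156,0.25],[0,0,0],0],
    [[-0.41,0.156,0.4],[0,0,0],0],
  ],
)

```text
time: 4.05
tcp_pos: [0.6128, 0.0234, 0.1496]
tcp_rot: [[0.392, 0.92, 0.001], [0.92, -0.392, 0.0], [0.0, 0.001, -1.0]]
contact_force: [1.3, -0.4, 0.3]
finger_gap: -0.0002
grip_force: 0.0
```

Emit:
arm_command(
  motion=[
    [[0,-0.25,0],[0,0,0],0],
    [[0,-0.5,0],[0,0,0],0],
    [[0,-0.75,-0.05],[0,0,0],0],
    [[0.02,-0.89,-0.1],[0,0,0],0],
    [[0.02,-0.89,-0.15],[0,0,0],0],
  ],
)

```text
time: 4.55
tcp_pos: [0.6173, -0.1586, 0.1178]
tcp_rot: [[0.396, 0.918, 0.001], [0.918, -0.396, -0.001], [-0.0, 0.002, -1.0]]
contact_force: [0.8, 0.7, -0.4]
finger_gap: -0.0002
grip_force: 0.0
```

```bash
cat >> h.py <<'E'
C=np.array([.603,-.0802])
def band():
    "angles (deg, pointer=0, anticlockwise) of the band in top and scene views"
    t=ctrl.get_obs()['time'];out=[]
    for n in('top','scene'):
        im,d=cams.grab_frame(n);m=redmask(im)
        v,u=np.nonzero(m)
        if len(u):
            W=ray(n,np.c_[u,v],.052)[:,:2]-C;r=np.hypot(*W.T);W=W[(r>.09)&(r<.124)]
        else: W=[]
        if len(W)>8:
            q=W.mean(0);out.append((n,round(t,2),len(W),round(np.hypot(*q),4),round((np.degrees(np.arctan2(q[1],q[0]))-169.5)%360,2)))
        else: out.append((n,t,len(W)))
        t+=.05
    return out,im
E
python3 - <<'E'
from h import *
for i in range(3):print(band()[0])
im=cams.grab_frame('top')[0]; im2=cams.grab_frame('scene')[0]
cv2.imwrite('pics/c3.png',np.hstack([cv2.resize(im[170:320,280:430],(400,400)),cv2.resize(im2[180:320,270:440],(400,400))])[...,::-1])
o=ctrl.get_obs();print(o['time'],o['tcp_pos'],o['contact_force'])
E
```

```text
[('top', 4.55, 69, np.float64(0.1079), np.float64(215.67)), ('scene', 4.6, 46, np.float64(0.1065), np.float64(222.05))]
[('top', 4.65, 68, np.float64(0.1082), np.float64(228.55)), ('scene', 4.7, 48, np.float64(0.1072), np.float64(235.65))]
[('top', 4.75, 69, np.float64(0.1079), np.float64(241.65)), ('scene', 4.8, 62, np.float64(0.1086), np.float64(248.84))]
4.95 [ 0.61735918 -0.15372519  0.11821872] [-0.16216526  0.00335178  0.80753212]
```

View pics/c3.png

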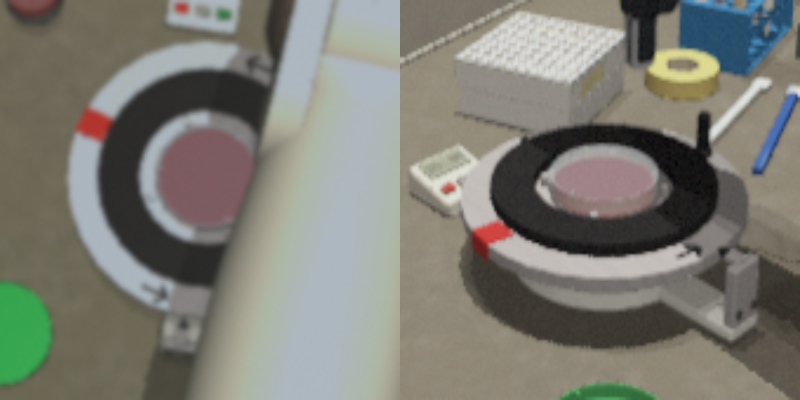

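The top view shows the red band on the left at crop (93,125), with the disc spinning freely at about 2.27 rad/s. The pointer is visible at crop (183,325). Model and measurement put the third pass at about t = 16.8 s with w about 0.47 rad/s, so I'll wait clear and then hover low.

Emit:
arm_command(
  motion=[
    [[0,0,0],[0,0,0],0],
    [[0,0,0],[0,0,0],0],
    [[0,0,0],[0,0,0],0],
    [[0,0,0],[0,0,0],0],
    [[0,0,0],[0,0,0],0],
    [[0,0,0],[0,0,0],0],
    [[0,0,0],[0,0,0],0],
    [[0,0,0],[0,0,0],0],
    [[0,0,0],[0,0,0],0],
    [[0,0,0],[0,0,0],0],
    [[0,0,0],[0,0,0],0],
    [[0,0,0],[0,0,0],0],
    [[0,0,0],[0,0,0],0],
    [[0,0,0],[0,0,0],0],
    [[0,0,0],[0,0,0],0],
    [[0,0,0],[0,0,0],0],
    [[0,0,0],[0,0,0],0],
    [[0,0,0],[0,0,0],0],
    [[0,0,0],[0,0,0],0],
    [[0,0,0],[0,0,0],0],
  ],
)

```text
time: 6.95
tcp_pos: [0.617, -0.1547, 0.1173]
tcp_rot: [[0.392, 0.92, 0.0], [0.92, -0.392, -0.0], [0.0, 0.0, -1.0]]
contact_force: [-0.1, 0.5, 0.5]
finger_gap: -0.0003
grip_force: 0.0
```

Emit:
arm_command(
  motion=[
    [[0,0,0],[0,0,0],0],
    [[0,0,0],[0,0,0],0],
    [[0,0,0],[0,0,0],0],
    [[0,0,0],[0,0,0],0],
    [[0,0,0],[0,0,0],0],
    [[0,0,0],[0,0,0],0],
    [[0,0,0],[0,0,0],0],
    [[0,0,0],[0,0,0],0],
    [[0,0,0],[0,0,0],0],
    [[0,0,0],[0,0,0],0],
    [[0,0,0],[0,0,0],0],
    [[0,0,0],[0,0,0],0],
    [[0,0,0],[0,0,0],0],
    [[0,0,0],[0,0,0],0],
    [[0,0,0],[0,0,0],0],
    [[0,0,0],[0,0,0],0],
    [[0,0,0],[0,0,0],0],
    [[0,0,0],[0,0,0],0],
    [[0,0,0],[0,0,0],0],
    [[0,0,0],[0,0,0],0],
  ],
)

```text
time: 8.95
tcp_pos: [0.617, -0.1547, 0.1173]
tcp_rot: [[0.392, 0.92, 0.0], [0.92, -0.392, 0.0], [0.0, 0.0, -1.0]]
contact_force: [0.5, -0.6, -0.4]
finger_gap: -0.0001
grip_force: 0.0
```

Emit:
arm_command(
  motion=[
    [[0,0,0],[0,0,0],0],
    [[0,0,0],[0,0,0],0],
    [[0,0,0],[0,0,0],0],
    [[0,0,0],[0,0,0],0],
    [[0,0,0],[0,0,0],0],
    [[0,0,0],[0,0,0],0],
    [[0,0,0],[0,0,0],0],
    [[0,0,0],[0,0,0],0],
    [[0,0,0],[0,0,0],0],
    [[0,0,0],[0,0,0],0],
    [[0,0,0],[0,0,0],0],
    [[0,0,0],[0,0,0],0],
    [[0,0,0],[0,0,0],0],
    [[0,0,0],[0,0,0],0],
    [[0,0,0],[0,0,0],0],
    [[0,0,0],[0,0,0],0],
    [[0,0,0],[0,0,0],0],
    [[0,0,0],[0,0,0],0],
    [[0,0,0],[0,0,0],0],
    [[0,0,0],[0,0,0],0],
  ],
)

```text
time: 10.95
tcp_pos: [0.617, -0.1547, 0.1173]
tcp_rot: [[0.392, 0.92, 0.0], [0.92, -0.392, -0.0], [-0.0, 0.0, -1.0]]
contact_force: [-0.8, -0.3, -0.2]
finger_gap: 0.0002
grip_force: 0.0
```

Run:
```python
from h import *
for i in range(3):print(band()[0])
o=ctrl.get_obs();print(o['time'],o['tcp_pos'],o['contact_force'])
```

```text
[('top', 10.95, 0), ('scene', 11.0, 1)]
[('top', 11.05, 0), ('scene', 11.100000000000001, 0)]
[('top', 11.15, 0), ('scene', 11.200000000000001, 0)]
11.25 [ 0.61697306 -0.15468178  0.11728368] [-0.47531312  0.06846153  0.0645132 ]
```

Emit:
arm_command(
  motion=[
    [[0,0,0],[0,0,0],0],
    [[0,0,0],[0,0,0],0],
    [[0,0,0],[0,0,0],0],
    [[0,0,0],[0,0,0],0],
    [[0,0,0],[0,0,0],0],
    [[0,0,0],[0,0,0],0],
    [[0,0,0],[0,0,0],0],
    [[0,0,0],[0,0,0],0],
    [[0,0,0],[0,0,0],0],
    [[0,0,0],[0,0,0],0],
    [[0,0,0],[0,0,0],0],
    [[0,0,0],[0,0,0],0],
    [[0,0,0],[0,0,0],0],
    [[0,0,0],[0,0,0],0],
    [[0,0,0],[0,0,0],0],
  ],
)

```text
time: 12.75
tcp_pos: [0.6169, -0.1547, 0.1173]
tcp_rot: [[0.392, 0.92, -0.0], [0.92, -0.392, 0.0], [0.0, -0.0, -1.0]]
contact_force: [0.7, 0.4, 0.4]
finger_gap: -0.0001
grip_force: 0.0
```

Run:
```python
from h import *
for i in range(3):print(band()[0])
```

```text
[('top', 12.75, 71, np.float64(0.1082), np.float64(213.39)), ('scene', 12.8, 40, np.float64(0.1066), np.float64(216.55))]
[('top', 12.85, 68, np.float64(0.1079), np.float64(218.63)), ('scene', 12.9, 46, np.float64(0.1066), np.float64(221.8))]
[('top', 12.95, 70, np.float64(0.108), np.float64(223.69)), ('scene', 13.0, 46, np.float64(0.107), np.float64(226.37))]
```

Emit:
arm_command(
  motion=[
    [[0,0,0],[0,0,0],0],
    [[0,0,0],[0,0,0],0],
    [[0,0,0],[0,0,0],0],
    [[0,0,0],[0,0,0],0],
    [[0,0,0],[0,0,0],0],
    [[0,0,0],[0,0,0],0],
    [[0,0,0],[0,0,0],0],
    [[0,0,0],[0,0,0],0],
    [[0,0,0],[0,0,0],0],
    [[0,0,0],[0,0,0],0],
    [[0,0,0],[0,0,0],0],
    [[0,0,0],[0,0,0],0],
    [[0,0,0],[0,0,0],0],
    [[0,0,-0.06],[0,0,0],0],
    [[0,0,-0.12],[0,0,0],0],
    [[0,0,-0.18],[0,0,0],0],
    [[0,0,-0.22],[0,0,0],0],
    [[0,0,-0.24],[0,0,0],0],
  ],
)

```text
time: 14.85
tcp_pos: [0.6163, -0.1545, 0.0676]
tcp_rot: [[0.392, 0.92, -0.002], [0.92, -0.392, 0.0], [-0.0, -0.002, -1.0]]
contact_force: [-0.4, 0.1, -0.1]
finger_gap: -0.0002
grip_force: 0.0
```

Run:
```python
from h import *
o=ctrl.get_obs();print(o['time'],o['tcp_pos'],o['contact_force'])
for i in range(2):
    b,im=band();print(b)
top=cams.grab_frame('top')[0]
cv2.imwrite('pics/c4.png',np.hstack([cv2.resize(top[230:310,310:390],(400,400)),cv2.resize(im[200:310,290:430],(400,400))])[...,::-1])
o=ctrl.get_obs();print(o['time'],o['tcp_pos'],o['contact_force'])
```

```text
14.85 [ 0.61632544 -0.15454369  0.06761568] [-0.41425786  0.1251012  -0.14133884]
[('top', 14.85, 62, np.float64(0.1083), np.float64(309.07)), ('scene', 14.9, 100, np.float64(0.1097), np.float64(312.1))]
[('top', 14.95, 64, np.float64(0.1079), np.float64(313.09)), ('scene', 15.0, 105, np.float64(0.11), np.float64(315.86))]
15.1 [ 0.61723517 -0.15476032  0.06985317] [-0.04437948 -0.08193863  0.84761874]
```

View pics/c4.png

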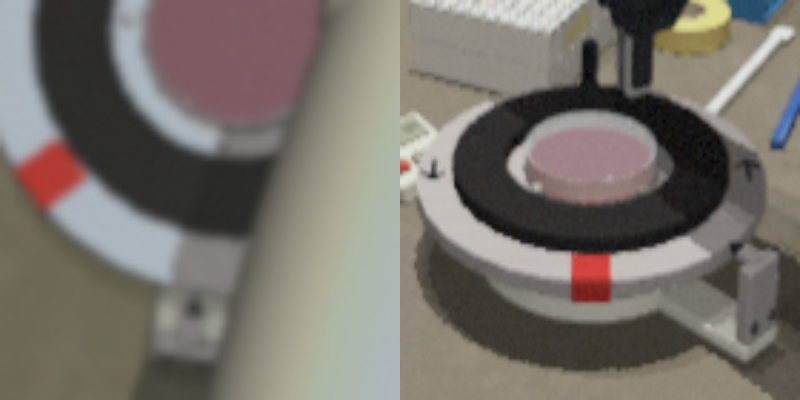

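The top view shows the red band at crop (52,175) approaching the pointer, whose tip is at about (193,295). The finger hovers above the track and the peg has already passed it. One more short wait and a measurement.

Emit:
arm_command(
  motion=[
    [[0,0,-0.005],[0,0,0],0],
    [[0,0,-0.01],[0,0,0],0],
    [[0,0,-0.015],[0,0,0],0],
    [[0,0,-0.015],[0,0,0],0],
    [[0,0,-0.015],[0,0,0],0],
    [[0,0,-0.015],[0,0,0],0],
    [[0,0,-0.015],[0,0,0],0],
  ],
)

```text
time: 15.8
tcp_pos: [0.617, -0.1547, 0.0663]
tcp_rot: [[0.392, 0.92, -0.0], [0.92, -0.392, 0.0], [0.0, -0.0, -1.0]]
contact_force: [0.5, -0.0, -0.0]
finger_gap: -0.0001
grip_force: 0.0
```

Run:
```python
from h import *
print(band()[0])
o=ctrl.get_obs();print(o['time'],o['tcp_pos'],o['contact_force'])
```

```text
[('top', 15.8, 62, np.float64(0.1079), np.float64(344.15)), ('scene', 15.85, 83, np.float64(0.111), np.float64(346.2))]
15.9 [ 0.61696917 -0.15471735  0.06632789] [-0.40850571 -0.96847248  0.35465473]
```

Emit:
arm_command(
  motion=[
    [[0,0,0],[0,0,0],0],
    [[0,0,0],[0,0,0],0],
    [[0,0,-0.05],[0,0,0],0],
    [[0,0,-0.05],[0,0,0],0],
    [[0,0,-0.05],[0,0,0],0],
    [[0,0,-0.05],[0,0,0],0],
    [[0,0,-0.05],[0,0,0],0],
  ],
)

```text
time: 16.6
tcp_pos: [0.6174, -0.155, 0.0569]
tcp_rot: [[0.392, 0.92, 0.001], [0.92, -0.392, -0.001], [-0.0, 0.001, -1.0]]
contact_force: [-0.3, -0.3, 6.7]
finger_gap: -0.0001
grip_force: 3.4
```

Run:
```python
from h import *
print(band()[0]);print(band()[0])
o=ctrl.get_obs();print(o['time'],o['tcp_pos'],o['contact_force'])
```

```text
[('top', 16.6, 59, np.float64(0.1071), np.float64(356.79)), ('scene', 16.65, 84, np.float64(0.1097), np.float64(356.84))]
[('top', 16.7, 58, np.float64(0.107), np.float64(356.78)), ('scene', 16.75, 83, np.float64(0.1096), np.float64(356.87))]
16.8 [ 0.61735676 -0.15496268  0.05689621] [ 0.80718533 -0.57287875  6.69114785]
```

Run:
```python
from h import *
top=cams.grab_frame('top')[0];im=cams.grab_frame('scene')[0]
cv2.imwrite('pics/c5.png',np.hstack([cv2.resize(top[260:310,320:370],(400,400),interpolation=2),cv2.resize(im[240:300,370:430],(400,400),interpolation=2)])[...,::-1])
```

```text
(no output)
```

View pics/c5.png

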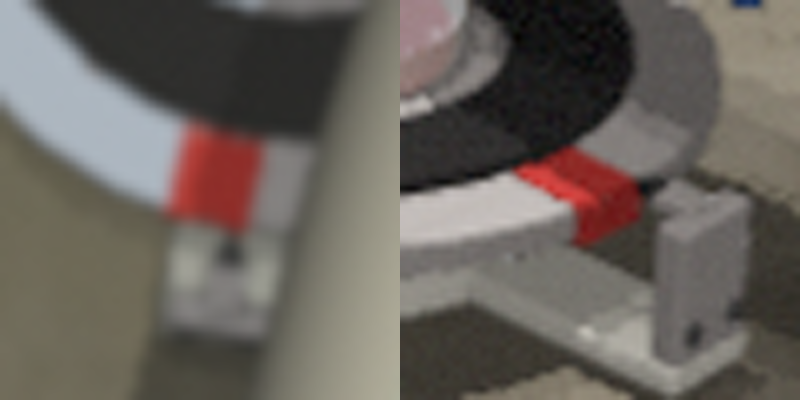

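The band covers the pointer: in the top crop it spans columns 168–255 and the tip is at about 232. It stopped 3–4° short of centre, so I'll carry it about 3 mm further with the finger still resting on the track before lifting.

Emit:
arm_command(
  motion=[
    [[0.003,0,0],[0,0,0],0],
    [[0.006,0.001,0],[0,0,0],0],
    [[0.009,0.001,0],[0,0,0],0],
    [[0.012,0.002,0],[0,0,0],0],
    [[0.014,0.002,0],[0,0,0],0],
    [[0.016,0.003,0],[0,0,0],0],
    [[0.017,0.003,0],[0,0,0],0],
    [[0.017,0.003,0],[0,0,0],0],
    [[0.017,0.003,0],[0,0,0],0],
    [[0.017,0.003,0],[0,0,0],0],
  ],
)

```text
time: 17.9
tcp_pos: [0.6206, -0.1543, 0.0569]
tcp_rot: [[0.392, 0.92, 0.001], [0.92, -0.392, -0.0], [-0.0, 0.001, -1.0]]
contact_force: [-0.0, -0.4, 6.2]
finger_gap: -0.0001
grip_force: 3.4
```

Run:
```python
from h import *
print(band()[0])
o=ctrl.get_obs();print(o['time'],o['tcp_pos'],o['contact_force'])
```

```text
[('top', 17.9, 64, np.float64(0.1072), np.float64(359.17)), ('scene', 17.95, 78, np.float64(0.1088), np.float64(359.12))]
18.0 [ 0.62063065 -0.15429711  0.05686112] [-0.80025891 -0.34851304  7.42593368]
```

Now lift straight up.

Emit:
arm_command(
  motion=[
    [[0,0,0.01],[0,0,0],0],
    [[0,0,0.03],[0,0,0],0],
    [[0,0,0.08],[0,0,0],0],
    [[0,0,0.2],[0,0,0],0],
    [[0,0,0.4],[0,0,0],0],
    [[0,0,0.5],[0,0,0],0],
    [[0,0,0.5],[0,0,0],0],
    [[0,0,0.5],[0,0,0],0],
    [[0,0,0.5],[0,0,0],0],
  ],
)

```text
time: 18.9
tcp_pos: [0.6198, -0.1539, 0.1548]
tcp_rot: [[0.392, 0.92, -0.002], [0.92, -0.392, 0.001], [-0.0, -0.002, -1.0]]
contact_force: [0.1, -0.5, -0.5]
finger_gap: -0.0001
grip_force: 0.0
```

Run:
```python
from h import *
for i in range(4): print(band()[0])
top=cams.grab_frame('top')[0];im=cams.grab_frame('scene')[0]
cv2.imwrite('pics/c6.png',np.hstack([cv2.resize(top[260:310,320:370],(400,400),interpolation=2),cv2.resize(im[180:320,270:440],(400,400),interpolation=2)])[...,::-1])
o=ctrl.get_obs();print(o['time'],o['tcp_pos'],o['contact_force'])
```

```text
[('top', 18.9, 63, np.float64(0.1067), np.float64(358.46)), ('scene', 18.95, 75, np.float64(0.1099), np.float64(358.2))]
[('top', 19.0, 63, np.float64(0.107), np.float64(358.37)), ('scene', 19.05, 76, np.float64(0.1096), np.float64(358.46))]
[('top', 19.1, 62, np.float64(0.1072), np.float64(358.42)), ('scene', 19.15, 76, np.float64(0.1099), np.float64(358.23))]
[('top', 19.2, 65, np.float64(0.1067), np.float64(358.5)), ('scene', 19.25, 76, np.float64(0.1092), np.float64(358.42))]
19.4 [ 0.62034313 -0.15409166  0.15623705] [ 0.16123958 -0.08819715 -0.24462503]
```

View pics/c6.png

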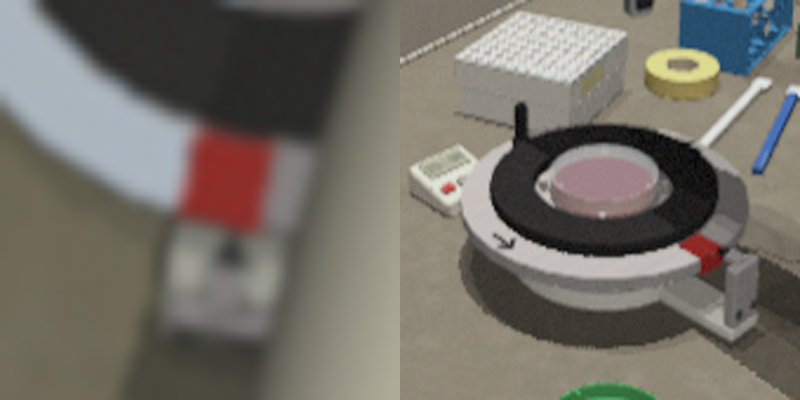

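The disc is at rest and the finger is clear. In the top crop the band spans columns 180–265 at the rim, with the pointer tip well inside at about 231, and the dish is still in place.

```bash
python3 -c "
from cell import order
print(order.hand_in())"
```

```text
the job is handed in; nothing more can be done
None
```

The disc was flicked anticlockwise and spun free for about 12 s, then was braked with about 7 N and, with the finger still on the track, carried about 2° further; it rests with the pointer tip inside the red band, 1–2° off centre, finger clear, and the job is handed in.

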